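# Fill the fitter's foam tray: hinge plate and clipped spanner

### The job

Put the kit away in the foam tray: lay the steel hinge plate fully home in its own T-shaped cavity, and take the spanner out of the wooden rack, lay it flat on the cork mat, let go, take it again by the middle of its shaft and press it down into its own cavity until it snaps past the orange clip and lies fully home. Leave the socket in the tray, the screw jar and the tape measure where they are.

Things in the scene. Friction and masses are not known exactly. Their poses are not given: they have to be found in the camera images.
- tray: Fixed white plastic tray on the table, 170 x 282 mm, walls 26 mm high, holding three equal foam inserts side by side along its y (centres 89 mm apart). Origin: centre of its underside; z up.
- spanner_insert: Fixed dark foam block 150 (x) x 85 (y) x 26 mm, in one of the tray's three places; origin: centre of its underside, 6 mm above the table. Cavity in the spanner's outline along x, 3 mm clear at the sides and 4 mm at the ends, blue floor 18 mm below the top: ring end towards +x, open-jaw head towards -x. Across the middle of the shaft runs a finger slot 33 (x) x 74 (y) mm, 24 mm deep.
- jaw_left (a joint): Orange sprung clip jaw on the +y side of the spanner cavity, m it is pushed aside (0 at rest). It is two rods of 3 mm radius along x, 17 to 27 mm either side of the insert's centre, axes 19.5 mm above its underside; rods of the two jaws are 7.4 mm apart face to face, so the 12 mm shaft must be pressed down between them.
- jaw_right (a joint): The like jaw on the -y side, mirrored. The pair yields sideways under roughly 7 to 18 N of downward push in all, then the shaft snaps under the rods and is held; before the snap it rests about 11 mm above its seat.
- clip (a point): Point on the centre line of the spanner cavity, midway between the jaws, 14 mm above the spanner insert's underside: where spanner_mid lies when the spanner is home.
- plate_insert: Fixed dark foam block of the same size in another of the three places (same origin and height); its cavity, 8 mm deep, has the outline of the hinge plate with 3 mm to spare at the sides (y) and 4 mm at the ends (x), cross wings nearer its +x end (the plate's x along the insert's x, same sense).
- plate_seat (a point): Middle of the floor of the hinge plate cavity, 18 mm above the plate insert's underside; the hinge plate's origin lies here when it is home.
- spanner: Loose steel spanner 132 mm long, 0.17 kg, at the start standing in the rack on its ring end. Origin: extreme end of the ring end; z along the shaft to the open-jaw head, y across the width, x through the thickness. 12 mm thick all over, both faces alike; ring end 28 mm wide (z 0 to 28), round shaft 12 mm (z 28 to 96) with a square 12 x 12 mm middle (z 54 to 78), head 34 mm wide (z 96 to 132).
- spanner_mid (a point): Centre of the spanner's square shaft middle, 66 mm from the ring end, near its centre of mass; axes as the spanner's.
- spanner_head (a point): Centre of the spanner's open-jaw head, 116 mm from the ring end; 34 mm wide along the spanner's y, 12 mm along its x.
- rack: Fixed wooden block 70 (x) x 80 (y) x 45 mm with one pocket in its centre, 16 (x) x 32 (y) mm and 38 mm deep, in which the spanner stands with its width along the block's y. Origin: centre of its underside.
- mat: Fixed cork mat 180 (x) x 105 (y) x 4 mm on the table, on which the spanner is laid; origin: centre of its underside.
- hinge_plate: Loose steel T-shaped cabinet-hinge mounting plate lying on the table, about 0.1 kg. Origin: centre of the underside of its long bar; x along the bar, z up. Bar 72 x 20 x 8 mm; cross wings 16 (x) x 52 (y) x 8 mm centred at x = +14 mm; on top in the middle a grip rib 44 (x) x 14 (y) mm, from 8 to 20 mm high.
- socket: Loose steel socket 24 mm wide, 32 mm tall, already standing in the third insert, 10 mm above that insert's underside. Bystander.
- screw_jar: Loose amber screw jar 64 mm wide, 85 mm tall, with a red lid, standing on the table. Bystander.
- tape_measure: Loose yellow tape measure 66 x 36 x 62 mm on the table. Bystander.
Not all that is in view belongs to the job. There is more than one size of the mat; the job needs the smaller. What is shaped like the hinge_plate but blue is not meant.

How it is judged:
By the outcome, as a careful person would: the job done as asked, in the order asked, and still so for the second after the job is handed in, with the robot touching nothing.
It also fails if it takes over 72 s, if anything falls off the work surface, if the arm or the gripper's body presses on something with over 40 N, if the wrist force passes 120 N, or if a joint passes its speed limit or range.

### The arm

A 6-joint arm with a two-finger parallel gripper is mounted at the origin on the work surface. World frame = base frame: x ahead of the robot, y to its left, z up, the work surface at z = 0. Lengths are in m, angles in rad, forces in N, time in s.
With the tool pointing down it reaches from about 0.275 to 0.725 m from the base axis. Payload 15.9 kg.
Tool frame: the origin (TCP) lies at the very end of the fingers, on their centre line; the grasp point (between the pads) lies 19 mm behind it; z points along the fingers, y is the line along which they close (so a half turn about z gives the same grasp; the last joint's range is limited). The gripper opens to 85 mm and grips with 20 to 120 N. Pads are 22 mm wide; open, the fingers measure 114 mm over their backs; the gripper's body (76 mm by 85 mm) begins 54 mm behind the grasp point. The pads swing forward as they close: fully open they stand 13 mm farther back than shut.
Start: joints at [-1.132, 0.213, -0.034, 1.323, 0, 1.571], TCP at [0.212, -0.453, 0.231] pointing down, gripper open.
Joint ranges: [-2.98, 2.98], [-0.74, 1.72], [-1.14, 1.35], [-2.1, 2.04], [-1.57, 1.44], [-3.14, 3.14]. Speed limits (rad/s): [1.89, 1.89, 2.39, 2.57, 3.14, 3.14].

### API

Orientations are given as a rotation vector (axis times angle).
In Python, from station import manip, capture, get_calibration, look_for gives the robot as it stands.
- The arm moves only by the shell command python3 -m handwheel 'ROWS' [OPENING] [FORCE]. ROWS is one flat JSON list of numbers that holds 1 to 8 rows one after another, with no inner brackets; each row has 4 numbers: dx, dy, dz in m, then a turn about the tool's z in rad; each row is the pose to reach, as a shift and turn from the pose commanded when the command began, along the tool's axes at that moment; what a row does not reach only later rows make up. A row lasts 1/12 s, in which the tool goes at most 0.0417 m and 0.125 rad, less where a joint would pass 70% of its speed; a pose out of reach is approached as far as the arm can. OPENING is the opening from 0.0 (shut) to 1.0 (fully open), set as the command begins (- or left out keeps the last). The fingers move at their own pace and stop on an object; FORCE is the grip in N (left out, the last holds). Time passes only in rows, so rows that do not move let the fingers close. It prints the time, the measured TCP pose, the force, the opening and the grip force at its end. Input that does not fit is refused with a message, and nothing moves.
- manip.get_state(): the state, without advancing time (a new reading comes with each control period).
- capture(name): name is "scene" or "side" or "wrist"; returns the picture (480x640x3 uint8, blue, green, red); there is no depth.
- get_calibration(name): a dict with "mtx" (3x3 intrinsics, pixels), "k1" (the pictures are not rectified: a ray, as slopes to the right and down, at radius r is drawn at 1 + k1 r^2 times it, then the intrinsics apply), "extrinsics" (4x4, takes a point from camera to world coordinates); the wrist camera has in their place "mount" (4x4, takes a point from camera to tool coordinates, whose origin is the TCP and whose axes are the flange's). Camera axes: x right, y down, z forward; pixel columns grow to the right and rows downward; lengths in m; the calibration is good to about 2 mm. A picture is of the moment at which its call begins: read the wrist's pose just before it. get_calibration takes no time and is no camera call.
- manip.close_job(): hands the job in; it is judged then, once.
Trained networks look in the newest picture that a camera, given by its name, has taken for a name from the list of things; names that differ only in an ending like _2 or _b are one class to them, and where a whole thing is asked for, a point or a joint stands for the part that bears it (a point fixed in the world has none). Each returns a list of dicts, best first, with "p" (0 to 1); they miss things now and then, are a little off and sometimes report something else, mostly with a low value. They report only what shows in the picture. A call takes as long as a camera call. They do not tell look-alikes from the thing itself.
- look_for(camera, thing): "bbox" ([left, top, width, height] in pixels, round what is visible of it).
The state is a dict: "clock": time; "joint_pos": joint angles; "qvel": joint speeds; "effort": joint torques, N m; "tool_pos": TCP position; "tool_rot": TCP orientation; "ft_force": force on the tool from outside, world axes, zero at the start; "ft_torque": the same for the moment, N m; "width": opening from 0.0 (shut) to 1.0 (fully open); "finger_force": force on a finger pad.
Only numpy, scipy, OpenCV 4.12 (cv2) and the standard library are available. Lean on these libraries where they do the work, as an engineer would, in place of code of your own. Each camera call takes 0.05 s, during which the arm holds its last target. There are 200 camera calls.

## Working session

There is one attempt and no reset: what is moved stays moved. The work goes in short steps, Python scripts to look and compute and a shell command to move; the robot and the scene stay as the last step left them, time stands still between calls to the robot, and variables do not carry over. Pictures are saved under pics/ and viewed, at most 15 in all, crops included, and the job is handed in when it is done.

```bash
mkdir -p pics; ls
python3 - <<'E'
from station import manip, capture, get_calibration, look_for
import cv2
s=manip.get_state(); print(s)
for c in ("scene","side","wrist"):
    im=capture(c); cv2.imwrite(f"pics/{c}0.png",im); g=get_calibration(c); print(c,{k:(v.round(4).tolist() if hasattr(v,'round') and not isinstance(v,float) else v) for k,v in g.items()})
E
```

```text
pics
{'clock': 0.0, 'joint_pos': array([-1.13195788e+00,  2.13374076e-01, -3.50653571e-02,  1.32350565e+00,
        1.45378672e-05,  1.57080038e+00]), 'qvel': array([ 2.15233274e-03,  8.93011496e-05, -1.27262436e-03, -9.83548856e-05,
        8.02563957e-04,  3.30730321e-04]), 'effort': array([-1.52085257e-03, -6.86155844e+01,  4.87128425e+01,  1.72523997e-02,
       -3.87433256e-04,  1.04194946e-07]), 'tool_pos': array([ 0.21230069, -0.45230649,  0.23080473]), 'tool_rot': array([-3.06517387e+00, -6.83556915e-01,  3.70345137e-04]), 'ft_force': array([-0.30574997, -0.29038646,  0.26639058]), 'ft_torque': array([ 0.01959495,  0.00070146, -0.01519394]), 'finger_force': 0.0, 'width': 0.9980500243100947}
scene {'mtx': [[457.2657, 0.0, 321.5596], [0.0, 457.2657, 239.7249], [0.0, 0.0, 1.0]], 'k1': -0.0898843427438824, 'extrinsics': [[-0.1261, 0.7059, -0.697, 1.4886], [0.9918, 0.1046, -0.0734, 0.1438], [0.0211, -0.7006, -0.7133, 1.1178], [0.0, 0.0, 0.0, 1.0]]}
side {'mtx': [[505.8899, 0.0, 318.0803], [0.0, 505.8899, 246.3561], [0.0, 0.0, 1.0]], 'k1': -0.09206399000677386, 'extrinsics': [[-0.7425, -0.4478, 0.4982, -0.1631], [-0.6699, 0.495, -0.5534, 0.7617], [0.0012, -0.7446, -0.6675, 0.9769], [0.0, 0.0, 0.0, 1.0]]}
wrist {'mtx': [[344.4752, 0.0, 323.4375], [0.0, 344.4752, 243.0542], [0.0, 0.0, 1.0]], 'k1': 0.01840464193460736, 'mount': [[-0.0009, -0.9638, -0.2666, 0.0674], [1.0, -0.001, 0.0002, -0.0007], [-0.0004, -0.2666, 0.9638, -0.1423], [0.0, 0.0, 0.0, 1.0]]}
```

View pics/scene0.png

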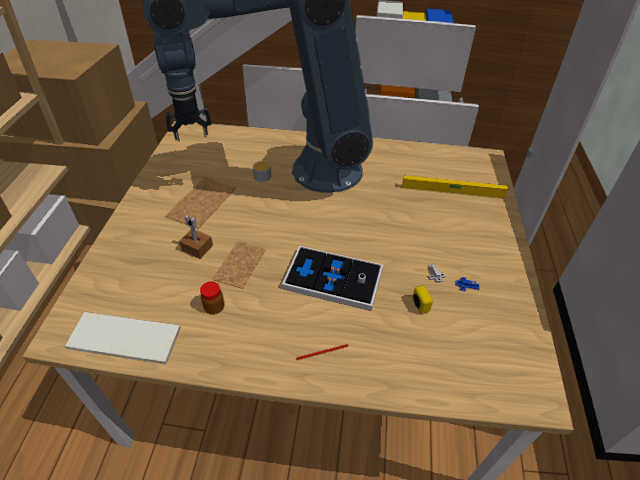

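View pics/side0.png

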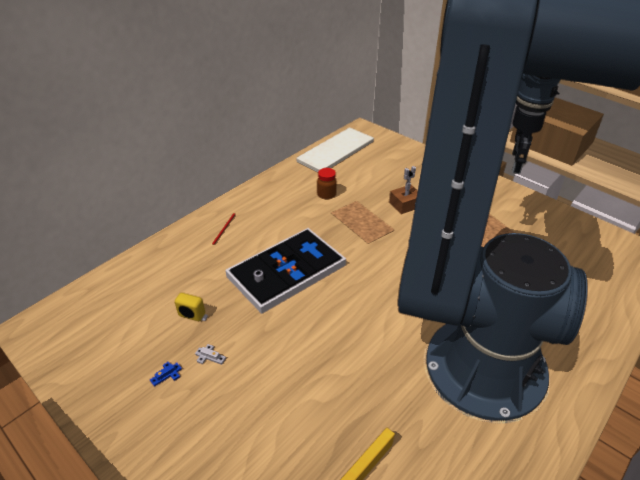

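The scene view shows:
- the steel plate at (436,272), with a blue look-alike at (467,284)
- mats at (200,202) and (240,264)
- the rack at (196,240) and the tray at (332,277), with the plate cavity at (306,268), the spanner cavity at (334,274) and the socket at (362,279)
- the jar at (212,298) and the tape measure at (423,299)

Next I'll rectify top-down views to measure from.

```bash
cat > h.py <<'E'
import numpy as np, cv2
from scipy.spatial.transform import Rotation as R
from station import manip, capture, get_calibration, look_for
def cam(c, state=None):
    g=get_calibration(c)
    if c=="wrist":
        s=state or manip.get_state(); T=np.eye(4); T[:3,:3]=R.from_rotvec(s['tool_rot']).as_matrix(); T[:3,3]=s['tool_pos']
        E=T@np.array(g['mount'])
    else: E=np.array(g['extrinsics'])
    return np.array(g['mtx']),g['k1'],E
def proj(C,P):
    K,k,E=C; P=np.atleast_2d(P); q=(P-E[:3,3])@E[:3,:3]; u=q[:,:2]/q[:,2:]
    u=u*(1+k*(u**2).sum(1,keepdims=True)); return u@K[:2,:2].T+K[:2,2]
def ray(C,uv,z):
    K,k,E=C; d=(np.atleast_2d(uv)-K[:2,2])/K[0,0]; u=d.copy()
    for _ in range(20): u=d/(1+k*(u**2).sum(1,keepdims=True))
    r=np.c_[u,np.ones(len(u))]@E[:3,:3].T; return E[:3,3]+r*((z-E[2,3])/r[:,2:])
def ortho(C,im,z,x0,x1,y0,y1,s):  # image: rows = x down->up (x1 at top), cols = y (y1 left); s m/px
    xs=np.arange(x1,x0,-s); ys=np.arange(y1,y0,-s); X,Y=np.meshgrid(xs,ys,indexing='ij')
    p=proj(C,np.c_[X.ravel(),Y.ravel(),np.full(X.size,z)]).astype(np.float32).reshape(*X.shape,2)
    return cv2.remap(im,p[...,0],p[...,1],cv2.INTER_LINEAR)
def totool(dw, s=None): # world shift -> tool axes
    s=s or manip.get_state(); return R.from_rotvec(s['tool_rot']).as_matrix().T@np.array(dw)
E
python3 - <<'E'
from h import *
S=cam("scene"); D=cam("side")
pts={'mat':(240,264),'mat2':(200,202),'rack':(196,240),'tray':(332,277),'plate':(436,272),'jar':(212,305),'tape':(423,305)}
for k,v in pts.items(): print(k,ray(S,v,0.01).round(3))
im=cv2.imread('pics/scene0.png'); 
o=ortho(S,im,0.0,0.25,0.75,-0.5,0.5,0.00125); cv2.imwrite('pics/o1.png',o); print(o.shape)
for c in('scene','side'):
  for t in('mat','tray','spanner','rack','hinge_plate','screw_jar','tape_measure','spanner_insert','plate_insert'):
    print(c,t,[(np.round(d['bbox']).astype(int).tolist(),round(d['p'],2)) for d in look_for(c,t)[:3]])
E
```

```text
mat [[ 0.553 -0.216  0.01 ]]
mat2 [[ 0.278 -0.439  0.01 ]]
rack [[ 0.47  -0.391  0.01 ]]
tray [[0.564 0.083 0.01 ]]
plate [[0.496 0.412 0.01 ]]
jar [[ 0.724 -0.259  0.01 ]]
tape [[0.635 0.367 0.01 ]]
(400, 800, 3)
scene mat [([215, 243, 48, 46], 0.59), ([165, 178, 66, 51], 0.58)]
scene tray [([282, 247, 100, 62], 0.81), ([197, 281, 26, 32], 0.33)]
scene spanner [([187, 218, 10, 24], 0.59)]
scene rack [([178, 228, 34, 32], 0.68), ([316, 254, 36, 41], 0.46)]
scene hinge_plate [([454, 279, 22, 11], 0.73), ([430, 264, 13, 19], 0.45)]
scene screw_jar [([186, 214, 11, 28], 0.73), ([196, 282, 24, 29], 0.72)]
scene tape_measure [([186, 216, 10, 24], 0.68), ([412, 286, 23, 27], 0.65)]
scene spanner_insert []
scene plate_insert [([287, 244, 37, 44], 0.83)]
side mat [([483, 218, 32, 31], 0.69), ([332, 203, 58, 44], 0.55)]
side tray [([224, 229, 119, 86], 0.83)]
side spanner [([404, 168, 10, 30], 0.52)]
side rack [([391, 188, 22, 26], 0.91), ([175, 296, 34, 23], 0.24)]
side hinge_plate [([195, 348, 30, 16], 0.6), ([152, 365, 30, 19], 0.6)]
side screw_jar [([314, 166, 20, 31], 0.69)]
side tape_measure [([176, 293, 32, 28], 0.82)]
side spanner_insert [([258, 245, 59, 42], 0.61)]
side plate_insert [([285, 231, 58, 44], 0.63)]
```

View pics/o1.png

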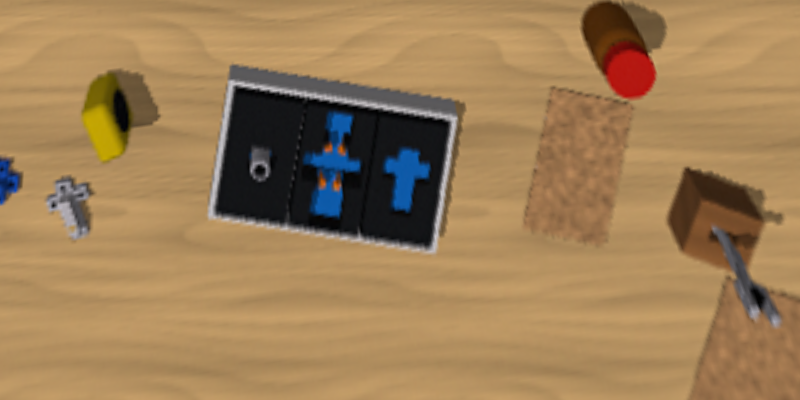

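Ortho (1.25 mm/px):
- **Mats:** the one at (578,166) measures about 102 x 182 mm, so it is the 105 x 180 mat the job needs. The other, at (760,340), is larger.
- **Plates:** the grey T at (70,205) is the steel plate. The blue one at (5,180) is the look-alike.
- **Directions:** tray +x and plate +x both point roughly along world +x.

Next, wrist views on the way over.

```bash
cat > w.py <<'E'
import sys; from h import *
s=manip.get_state(); im=capture('wrist'); n=sys.argv[1]; cv2.imwrite(f'pics/{n}.png',im)
np.savez(f'pics/{n}.npz',tool_pos=s['tool_pos'],tool_rot=s['tool_rot']); m=R.from_rotvec(s['tool_rot']).as_matrix(); print('clock',s['clock'],s['tool_pos'].round(4),'yaw',np.degrees(np.arctan2(m[1,0],m[0,0])).round(2))
E
python3 -m handwheel '[0.039, -0.0058, -0.01, 0, 0.078, -0.0116, -0.02, 0, 0.117, -0.0174, -0.03, 0, 0.156, -0.0232, -0.04, 0, 0.195, -0.029, -0.05, 0, 0.234, -0.0348, -0.06, 0, 0.273, -0.0407, -0.07, 0, 0.273, -0.0407, -0.07, 0]' && python3 w.py w1
python3 -m handwheel '[0.0238, -0.033, 0, 0, 0.0476, -0.066, 0, 0, 0.0714, -0.099, 0, 0, 0.0952, -0.132, 0, 0, 0.119, -0.165, 0, 0, 0.1428, -0.198, 0, 0, 0.1666, -0.231, 0, 0, 0.1904, -0.264, 0, 0]' && python3 -m handwheel '[0, 0, 0, 0]' && python3 w.py w2
python3 -m handwheel '[0.02, -0.035, 0, 0.08, 0.04, -0.07, 0, 0.16, 0.06, -0.105, 0.02, 0.23, 0.08, -0.14, 0.04, 0.23, 0.1, -0.175, 0.06, 0.23, 0.12, -0.21, 0.08, 0.23, 0.14, -0.245, 0.1, 0.23, 0.155, -0.27, 0.11, 0.23]' && python3 -m handwheel '[0.0, -0.03, 0, 0, 0, -0.06, 0, 0, 0, -0.06, 0, 0]' && python3 w.py w3
```

```text
clock: 1.72
tool_pos: [0.447, -0.2963, 0.3024]
tool_rot: [3.064, 0.691, 0.004]
ft_force: [0.8, -1.1, -0.5]
width: 1.0
finger_force: 0.0
clock 1.7167 [ 0.447  -0.2963  0.3024] yaw 25.41
clock: 2.43
tool_pos: [0.5021, 0.0212, 0.3013]
tool_rot: [3.066, 0.682, 0.0]
ft_force: [1.2, -0.8, 0.5]
width: 0.999
finger_force: 0.0
clock: 2.52
tool_pos: [0.5027, 0.0251, 0.3009]
tool_rot: [-3.063, -0.69, 0.0]
ft_force: [0.3, -0.3, -0.3]
width: 0.998
finger_force: 0.0
clock 2.5167 [0.5027 0.0251 0.3009] yaw 25.39
clock: 3.23
tool_pos: [0.5494, 0.1609, 0.2214]
tool_rot: [-3.082, -0.417, 0.009]
ft_force: [-0.5, 0.3, 0.6]
width: 1.002
finger_force: 0.0
clock: 3.48
tool_pos: [0.5409, 0.1955, 0.225]
tool_rot: [-3.047, -0.487, 0.015]
ft_force: [-0.3, -0.1, 0.9]
width: 1.0
finger_force: 0.0
clock 3.4833 [0.5409 0.1955 0.225 ] yaw 18.17
```

```bash
cat >> h.py <<'E'
def load(n):
    s=dict(np.load(f'pics/{n}.npz')); return cam('wrist',s),cv2.imread(f'pics/{n}.png')
E
python3 - <<'E'
from h import *
print(manip.get_state()['joint_pos'].round(3))
a=ortho(*load('w2'),0.032,0.45,0.68,-0.08,0.25,0.00075)
C,i=load('w1'); b=ortho(C,i,0.004,0.35,0.68,-0.45,-0.13,0.001)
C,i=load('w3'); c=ortho(C,i,0.008,0.42,0.60,0.3,0.48,0.0007)
print(a.shape,b.shape,c.shape)
H=np.zeros((600,800,3),np.uint8)
H[:a.shape[0],:a.shape[1]]=a[:, :440]; H[:c.shape[0],450:450+c.shape[1]]=c[:600,:350]; 
h=600-a.shape[0]; bb=b[:h]; H[a.shape[0]:,:bb.shape[1]]=bb
cv2.imwrite('pics/comp1.png',H)
E
```

```text
[0.315 0.372 0.164 1.363 0.055 3.141]
(307, 440, 3) (331, 320, 3) (258, 258, 3)
```

View pics/comp1.png

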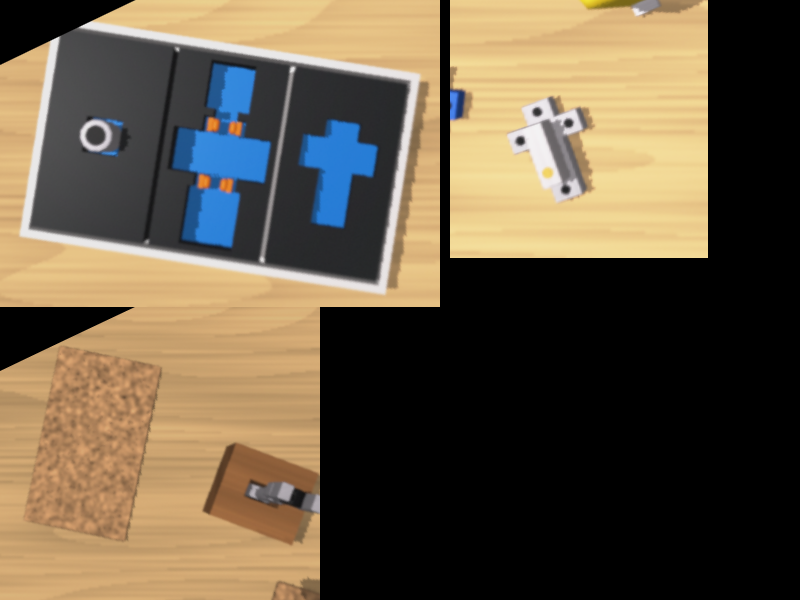

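Readings from the composite:
- **Wrist limit:** joint 6 is at its limit (q6 = q1 + π − yaw), so I'll use the half-turned grasp.
- **Steel plate:** the grey T at crop (545,155) is steel-coloured; the blue one is at (455,103). Its bar holes put the centre at about (0.494, 0.409) with yaw 20.3°. The hole lines agree to 0.2°, and the 58 mm hole spacing fits a 72 mm bar.

Next I'll turn about 182° while moving above it.

```bash
python3 -m handwheel '[0.0027, -0.0272, 0.007, -0.125, 0.0055, -0.0544, 0.014, -0.25, 0.008, -0.0816, 0.021, -0.375, 0.011, -0.1088, 0.028, -0.5, 0.0137, -0.136, 0.035, -0.625, 0.0165, -0.163, 0.042, -0.75, 0.019, -0.19, 0.049, -0.875, 0.022, -0.2175, 0.055, -1.0]' 
python3 -m handwheel '[0, 0, 0, -0.125, 0, 0, 0, -0.25, 0, 0, 0, -0.375, 0, 0, 0, -0.5, 0, 0, 0, -0.625, 0, 0, 0, -0.75, 0, 0, 0, -0.875, 0, 0, 0, -1]' >/dev/null
python3 -m handwheel '[0, 0, 0, -0.125, 0, 0, 0, -0.25, 0, 0, 0, -0.375, 0, 0, 0, -0.5, 0, 0, 0, -0.625, 0, 0, 0, -0.75, 0, 0, 0, -0.875, 0, 0, 0, -1]' | grep tool
python3 w.py w4; python3 -c "
from h import *
cv2.imwrite('pics/w4o.png',ortho(*load('w4'),0.008,0.43,0.56,0.33,0.49,0.00025))"
```

```text
clock: 4.2
tool_pos: [0.4936, 0.4109, 0.1819]
tool_rot: [-2.44, -1.895, -0.028]
ft_force: [-0.0, -0.4, -0.3]
width: 1.002
finger_force: 0.0
tool_pos: [0.4942, 0.4097, 0.1822]
tool_rot: [0.28, -3.115, -0.084]
clock 5.5333 [0.4942 0.4097 0.1822] yaw -169.73
```

View pics/w4o.png

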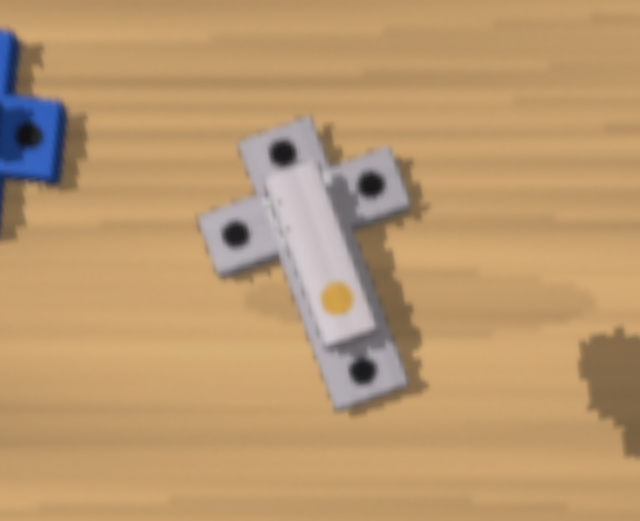

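Run:
```python
from h import *
s=manip.get_state(); M=R.from_rotvec(s['tool_rot']).as_matrix(); print(M.round(4), s['joint_pos'].round(4), s['qvel'].round(3))
for n in('w1','w2','w3'):
    print(n,R.from_rotvec(np.load(f'pics/{n}.npz')['tool_rot']).as_matrix()[:,2].round(4))
```

```text
[[-0.9821 -0.1876 -0.0173]
 [-0.1882  0.9807  0.0521]
 [ 0.0072  0.0545 -0.9985]] [0.6668 0.5068 0.2606 1.306  0.0517 0.4781] [-0.     0.    -0.002 -0.002  0.     0.306]
w1 [ 2.4e-03  2.0e-04 -1.0e+00]
w2 [-4.0e-04  1.4e-03 -1.0e+00]
w3 [-0.0183  0.0533 -0.9984]
```

The tool picked up a 3° tilt at the joint limit. It is mostly roll about world x, which the clearances tolerate, so I'll put it into the shifts. Plate refined to (0.4945, 0.4094), yaw 20.1°. Descending and gripping.

```bash
python3 -m handwheel '[-0.0003, -0.0016, 0.0284, -0.09, -0.0005, -0.0032, 0.0568, -0.172, -0.0007, -0.0048, 0.0852, -0.172, -0.001, -0.0064, 0.1136, -0.172, -0.0012, -0.008, 0.142, -0.172, -0.0014, -0.009, 0.16, -0.172, -0.0015, -0.0096, 0.1704, -0.172, -0.0015, -0.0096, 0.1704, -0.172]' 0.5
python3 -m handwheel '[0, 0, 0, 0, 0, 0, 0, 0, 0, 0, 0, 0, 0, 0, 0, 0, 0, 0, 0, 0, 0, 0, 0, 0]' 0 50
```

```text
clock: 6.25
tool_pos: [0.4931, 0.4085, 0.009]
tool_rot: [0.533, -3.083, -0.082]
ft_force: [0.2, 0.3, -0.3]
width: 0.502
finger_force: 0.0
clock: 6.75
tool_pos: [0.4949, 0.4101, 0.0127]
tool_rot: [0.537, -3.087, -0.087]
ft_force: [-1.2, 0.1, 4.5]
width: 0.143
finger_force: 49.2
```

```bash
cat > fit.py <<'E'
from h import *
from scipy.optimize import minimize
def rect(x0,x1,y): return np.array([[x0,-y],[x1,-y],[x1,y],[x0,y]],float)
plate=[(rect(-40,40,13),24,32),(rect(2,26,29),24,32)]
span=[(rect(34,70,17),14,32),(rect(-70,-26,20),14,32),(rect(-16.5,16.5,37),8,32),(rect(-30,36,9),14,32)]
def tf(p,q,z): 
    c,s=np.cos(p[2]),np.sin(p[2]); return np.c_[q@np.array([[c,s],[-s,c]])/1000+p[:2],np.full(len(q),z/1000)]
def render(C,shapes,p,S=4):
    m=np.zeros((480*S,640*S),np.uint8)
    for q,zf,zt in shapes:
        a=np.zeros_like(m);b=np.zeros_like(m)
        for im,z in((a,zf),(b,zt)): cv2.fillPoly(im,[np.round((proj(C,tf(p,q,z))+.5)*S).astype(np.int32)],255)
        m|=a&b
    return cv2.resize(m,(640,480),interpolation=cv2.INTER_AREA)/255.
def bluemask(im):
    h=cv2.cvtColor(im,cv2.COLOR_BGR2HSV).astype(int); return ((h[...,0]>95)&(h[...,0]<125)&(h[...,1]>110)&(h[...,2]>50))|((h[...,0]<18)&(h[...,1]>170)&(h[...,2]>110))
def fit(C,im,shapes,p0):
    b=bluemask(im).astype(float)
    u,v=proj(C,[[*p0[:2],.024]])[0].astype(int); 
    r=int(75e-3*344/abs(C[2][2,3])); w=np.zeros((480,640)); cv2.fillPoly(w,[np.round(proj(C,tf(p0,rect(-76,76,40.),28))).astype(np.int32)],1)
    f=lambda d:np.abs(render(C,shapes,[p0[0]+d[0]/1e3,p0[1]+d[1]/1e3,p0[2]+d[2]/100])-b)[w>0].sum()
    best=min((minimize(f,[a,c,0],method='Nelder-Mead',options=dict(initial_simplex=np.array([[a,c,0],[a+4,c,0],[a,c+4,0],[a,c,4]]),xatol=.05,fatol=.3)) for a in(-3,3) for c in(-3,3)),key=lambda r:r.fun)
    return np.array([p0[0]+best.x[0]/1e3,p0[1]+best.x[1]/1e3,p0[2]+best.x[2]/100]),best.fun,b[w>0].sum()
if __name__=='__main__':
    import sys
    C,im=load(sys.argv[1])
    P=fit(C,im,plate,[.55,-.003,-.14]); Sx=fit(C,im,span,[.564,.085,-.14])
    for k in(P,Sx): print(k[0][:2].round(4),np.degrees(k[0][2]).round(2),round(k[1]),k[2])
    d=Sx[0][:2]-P[0][:2]; print('spacing',np.hypot(*d),'dir-90',np.degrees(np.arctan2(d[1],d[0]))-90)
E
python3 fit.py w2
python3 -m handwheel '[0.0003, 0.002, -0.036, 0, 0.0006, 0.004, -0.072, 0, 0.0007, 0.005, -0.09, 0, 0.0007, 0.005, -0.09, 0]' | grep -v ft_
python3 w.py w5
```

```text
[ 0.5512 -0.0028] -8.92 143 2159.0
[0.5646 0.0855] -9.18 491 4648.0
spacing 0.0892753395776176 dir-90 -8.616747911935036
clock: 7.08
tool_pos: [0.4956, 0.411, 0.1071]
tool_rot: [0.538, -3.092, -0.091]
width: 0.142
finger_force: 49.5
clock 7.0833 [0.4956 0.411  0.1071] yaw -160.27
```

```bash
cat > to.py <<'E'
import sys; from h import *
s=manip.get_state(); M=R.from_rotvec(s['tool_rot']).as_matrix(); a=[float(v) for v in sys.argv[1:]]
y=np.degrees(np.arctan2(M[1,0],M[0,0])); print('shift',(M.T@(np.array(a[:3])-s['tool_pos'])).round(4),'turn',(-np.radians((a[3]-y+180)%360-180)).round(3) if len(a)>3 else '', 'from',s['tool_pos'].round(4),y.round(2))
E
python3 to.py 0.5516 -0.0023 0.10 170.8
```

```text
shift [ 0.0859 -0.4072 -0.0192] turn 0.505 from [0.4948 0.4104 0.1043] -160.26
```

```bash
python3 -m handwheel '[0.0075, -0.0315, -0.0015, 0.063, 0.015, -0.063, -0.003, 0.126, 0.0225, -0.0945, -0.0045, 0.189, 0.03, -0.126, -0.006, 0.252, 0.0375, -0.1575, -0.0075, 0.315, 0.045, -0.189, -0.009, 0.378, 0.0525, -0.22, -0.01, 0.441, 0.059, -0.25, -0.012, 0.505]' | grep -v ft_
python3 to.py 0.5516 -0.0023 0.10 170.8
```

```text
clock: 7.8
tool_pos: [0.5217, 0.1519, 0.0984]
tool_rot: [-0.255, -3.107, -0.077]
width: 0.144
finger_force: 49.5
shift [-0.0545 -0.147  -0.0101] turn -0.002 from [0.5217 0.1519 0.0984] 170.66
```

```bash
python3 -m handwheel '[-0.0115, -0.031, -0.002, 0, -0.023, -0.062, -0.004, 0, -0.0345, -0.093, -0.006, 0, -0.046, -0.124, -0.008, 0, -0.0545, -0.147, -0.01, 0, -0.0545, -0.147, -0.01, 0, -0.0545, -0.147, -0.01, 0]' | grep -v ft_
python3 w.py w6; python3 to.py 0.5516 -0.0023 0.05 170.8
python3 -c "
from h import *
i=cv2.imread('pics/w6.png'); cv2.imwrite('pics/w6v.png',i)"
```

```text
clock: 8.38
tool_pos: [0.5526, -0.0016, 0.1]
tool_rot: [-0.253, -3.107, -0.078]
width: 0.142
finger_force: 49.5
clock 8.3833 [ 0.5526 -0.0016  0.1   ] yaw 170.71
shift [-0.0008 -0.0042  0.0499] turn -0.0 from [ 0.5524 -0.0006  0.1001] 170.79
```

View pics/w6v.png

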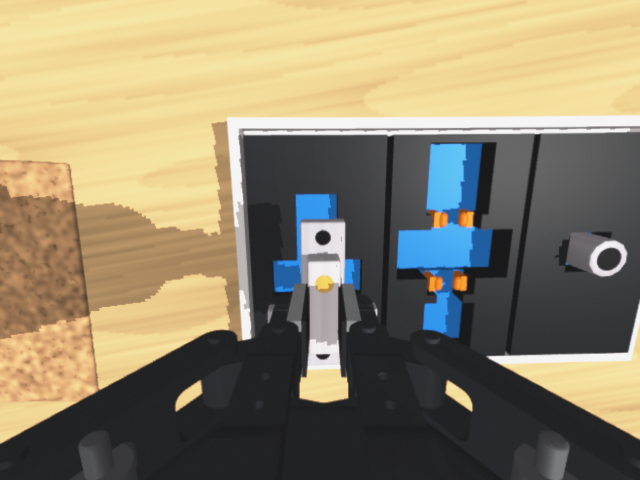

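Run:
```python
from h import *
C,im=load('w6'); s=np.load('pics/w6.npz'); p=s['tool_pos']; g=im[200:260,290:360]
z=p[2]-.0127+.008
th=np.radians(-9.29)
w=ray(C,[(322.5,237),(302,221),(345,221)],z); d=w[:,:2]-p[:2]
c,s_=np.cos(th),np.sin(th); print((d@np.array([[c,-s_],[s_,c]])*1000).round(1))
# hole centroid
m=(cv2.cvtColor(im,cv2.COLOR_BGR2GRAY)[228:247,312:334]<70); y,x=np.nonzero(m); print(x.mean()+312,y.mean()+228,m.sum())
from fit import *
M=R.from_rotvec(s['tool_rot']).as_matrix();print((M[:,2]*12.7).round(2))
# cavity tail edges: blue row extents above plate
b=bluemask(im); 
for r in (198,205,212): xs=np.nonzero(b[r,280:360])[0]+280; e=ray(C,[(xs.min(),r),(xs.max()+1,r)],.024)[:,:2]-[.5512,-.0028]; t=np.radians(-8.9); print(r,(e@np.array([[np.cos(t),-np.sin(t)],[np.sin(t),np.cos(t)]])*1000).round(1))
ys=np.nonzero(b[150:215,317])[0]+150; e=ray(C,[(317,ys.min())],.024)[:,:2]-[.5512,-.0028]; print('end',(e@np.array([[np.cos(t),-np.sin(t)],[np.sin(t),np.cos(t)]])*1000).round(1))
```

```text
[[-29.7   0.4]
 [-37.   -8.6]
 [-36.8  10.3]]
322.4758620689655 237.24827586206897 145
[ -0.24   0.66 -12.68]
198 [[-38.  -12.2]
 [-37.6  14.5]]
205 [[-33.6 -12.4]
 [-33.2  14.5]]
212 [[-29.1 -12.5]
 [-28.6  14.5]]
end [[-40.4   1.8]]
```

Held plate and cavity agree for TCP (0.5516, −0.0024). Lowering.

```bash
python3 -m handwheel '[-0.0004, -0.0022, 0.025, 0, -0.0008, -0.0044, 0.05, 0, -0.0008, -0.005, 0.056, 0, -0.0008, -0.005, 0.056, 0]' | grep -v ft_t; python3 to.py 0.5516 -0.0024 0.0375 170.8
```

```text
clock: 8.77
tool_pos: [0.55, -0.0016, 0.0428]
tool_rot: [-0.248, -3.105, -0.078]
ft_force: [-0.2, 0.2, -1.1]
width: 0.138
finger_force: 49.5
shift [-0.0018 -0.0008  0.0053] turn 0.002 from [ 0.55   -0.0016  0.0428] 170.92
```

```bash
python3 -m handwheel '[-0.0004, -0.0004, 0.003, 0, -0.0004, -0.0004, 0.006, 0, -0.0004, -0.0004, 0.006, 0]' | grep -v ft_t; python3 to.py 0.5516 -0.0024 0.0375 170.8
python3 -m handwheel '[0, 0, 0, 0]' | grep -E 'pos|force'
```

```text
clock: 9.02
tool_pos: [0.5525, -0.0025, 0.039]
tool_rot: [-0.249, -3.109, -0.078]
ft_force: [-0.5, 0.4, -1.5]
width: 0.145
finger_force: 49.5
shift [ 0.0008 -0.0001  0.0015] turn 0.001 from [ 0.5525 -0.0025  0.039 ] 170.87
tool_pos: [0.5524, -0.0026, 0.0391]
ft_force: [0.5, -0.4, -1.3]
finger_force: 49.5
```

```bash
python3 -m handwheel '[0.0004, 0, 0.0015, 0, 0.0004, 0, 0.002, 0, 0.0004, 0, 0.002, 0]' | grep -E 'pos|ft_force'
python3 -m handwheel '[0, 0, 0, 0, 0, 0, 0, 0, 0, 0, 0, 0, 0, 0, 0, 0]' 0.4 | grep -E 'pos|width|ft_force'
python3 -m handwheel '[0, -0.0015, -0.03, 0, 0, -0.003, -0.06, 0, 0, -0.005, -0.1, 0, 0, -0.005, -0.1, 0]' | grep -E 'clock|pos|width|ft_force'
python3 w.py w7; python3 fit.py w2 | head -1
python3 - <<'E'
from h import *
C,im=load('w7'); cv2.imwrite('pics/w7v.png',cv2.resize(ortho(C,im,.032,.48,.62,-.08,.05,.0004),None,fx=1.5,fy=1.5))
E
```

```text
tool_pos: [0.5518, -0.0026, 0.0369]
ft_force: [-1.6, -0.5, 5.6]
tool_pos: [0.5516, -0.0027, 0.0364]
ft_force: [-0.5, -0.5, -0.3]
width: 0.402
clock: 10.02
tool_pos: [0.5555, -0.0133, 0.1428]
ft_force: [1.2, 1.0, 1.8]
width: 0.401
clock 10.0167 [ 0.5555 -0.0133  0.1428] yaw 170.83
[ 0.5515 -0.0024] -9.37 143 2159.0
```

View pics/w7v.png

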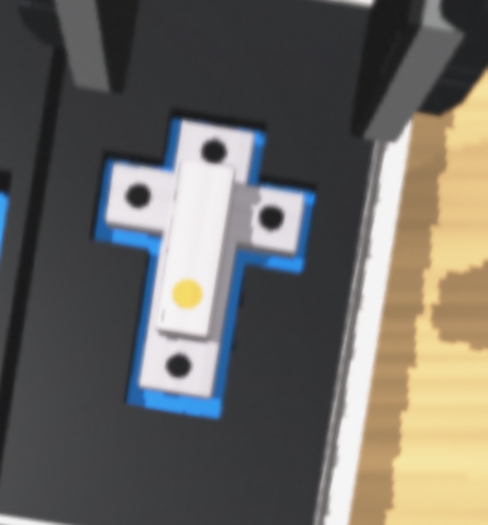

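Plate lies home in its T cavity, evenly bordered. Next I'll find the rack and spanner.

```bash
python3 - <<'E'
from h import *
C,im=load('w1'); 
b=cv2.cvtColor(ortho(C,im,.045,0.35,0.68,-0.45,-0.13,.001),cv2.COLOR_BGR2HSV)
S=cam('scene')
# world of rough pocket seen in z=.004 ortho at col 258,row 185 -> re-project to z=.045
P=np.array([[.68-.185,-.13-.258,.004]]); print('pocket',ray(C,proj(C,P),.045).round(4))
print('rack corners',ray(C,proj(C,np.array([[.68-(443-307)*.001,-.13-.235,.004],[.68-(513-307)*.001,-.13-.205,.004],[.68-(473-307)*.001,-.13-.319,.004],[.68-(543-307)*.001,-.13-.292,.004]])),[.045]).round(4).tolist())
# head from scene & side pixels
print('scene head', ray(S,[(189,218)],.135).round(3)); print('side head', ray(cam('side'),[(409,170)],.135).round(3))
E
python3 to.py 0.44 -0.34 0.26 161
```

```text
pocket [[ 0.4962 -0.3768  0.045 ]]
rack corners [[0.5406, -0.356, 0.045], [0.4772, -0.3288, 0.045], [0.5134, -0.4322, 0.045], [0.4499, -0.4077, 0.045]]
scene head [[ 0.494 -0.384  0.135]]
side head [[ 0.493 -0.377  0.135]]
shift [ 0.0637 -0.3348 -0.1355] turn 0.172 from [ 0.5548 -0.0131  0.1398] 170.84
```

```bash
python3 to.py 0.485 -0.37 0.26 159
python3 -m handwheel '[0.003, -0.025, -0.03, 0, 0.006, -0.058, -0.05, 0.04, 0.009, -0.093, -0.07, 0.08, 0.012, -0.128, -0.09, 0.12, 0.0145, -0.163, -0.11, 0.16, 0.017, -0.198, -0.12, 0.2, 0.018, -0.233, -0.13, 0.207, 0.019, -0.268, -0.136, 0.207]' 0.9 | grep pos;  python3 to.py 0.485 -0.37 0.26 159
```

```text
shift [ 0.0145 -0.3572 -0.1375] turn 0.207 from [ 0.5548 -0.0131  0.1398] 170.84
tool_pos: [0.4929, -0.2826, 0.2599]
shift [-0.024  -0.0843 -0.0045] turn -0.001 from [ 0.4929 -0.2826  0.2599] 158.96
```

```bash
python3 -m handwheel '[-0.008, -0.028, 0, 0, -0.016, -0.056, 0, 0, -0.024, -0.084, 0, 0, -0.024, -0.084, 0, 0, -0.024, -0.084, 0, 0]' | grep pos; python3 w.py w8
python3 -c "
from h import *
C,i=load('w8'); a=ortho(C,i,.139,.43,.57,-.45,-.31,.0004); b=ortho(C,i,.045,.43,.57,-.45,-.31,.0004); cv2.imwrite('pics/w8v.png',np.hstack([a,b])); print(a.shape)"
```

```text
tool_pos: [0.4851, -0.3689, 0.2535]
clock 11.15 [ 0.4851 -0.3689  0.2535] yaw 158.88
(350, 350, 3)
```

View pics/w8v.png

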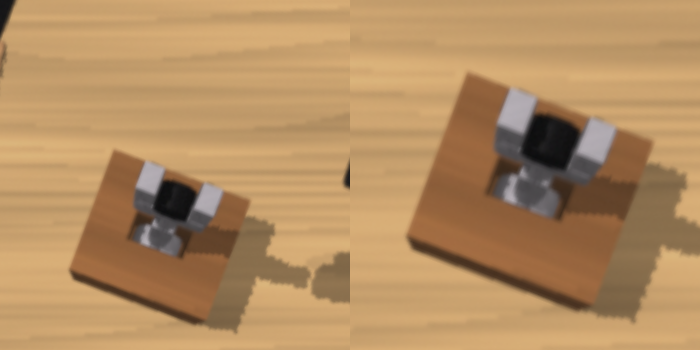

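The w8 view shows the spanner upright in the rack's pocket. Head and rack centres agree at (0.494, −0.3816), with the width line at 159.8° tool yaw.

```bash
python3 to.py 0.4943 -0.3816 0.15 159.8;python3 to.py 0.4943 -0.3816 0.117 159.8
```

```text
shift [-0.0171 -0.014   0.103 ] turn -0.015 from [ 0.4854 -0.3679  0.254 ] 158.95
shift [-0.0183 -0.0154  0.1359] turn -0.015 from [ 0.4854 -0.3679  0.254 ] 158.95
```

```bash
python3 -m handwheel '[-0.016, -0.0125, 0.02, -0.015, -0.0167, -0.0136, 0.05, -0.015, -0.0171, -0.014, 0.08, -0.015, -0.0177, -0.0146, 0.11, -0.015, -0.0183, -0.0154, 0.1359, -0.015, -0.0183, -0.0154, 0.1359, -0.015, -0.0183, -0.0154, 0.1359, -0.015]' 0.7 | grep -E 'pos|ft_force'
python3 -m handwheel '[0, 0, 0, 0, 0, 0, 0, 0, 0, 0, 0, 0, 0, 0, 0, 0]' 0 30
python3 to.py 0.4943 -0.3816 0.2 159.8
```

```text
tool_pos: [0.4944, -0.3803, 0.1179]
ft_force: [-0.3, 0.2, 0.7]
clock: 12.12
tool_pos: [0.4958, -0.3825, 0.1204]
tool_rot: [-0.546, -3.069, -0.071]
ft_force: [0.6, -0.6, 7.6]
width: 0.394
finger_force: 29.0
shift [ 0.0042  0.0036 -0.0794] turn 0.001 from [ 0.4958 -0.3825  0.1204] 159.86
```

```bash
python3 -m handwheel '[0.0008, 0.0008, -0.015, 0, 0.0017, 0.0016, -0.03, 0, 0.003, 0.0026, -0.05, 0, 0.004, 0.0034, -0.07, 0, 0.004, 0.0034, -0.07, 0]' | grep -E 'pos|ft_force|width'
python3 w.py w9; python3 to.py 0.6077 -0.2362 0.15 168.5; python3 to.py 0.6077 -0.2362 0.125 168.5
```

```text
tool_pos: [0.4948, -0.3819, 0.1934]
ft_force: [0.2, -0.3, -0.3]
width: 0.395
clock 12.5333 [ 0.4948 -0.3819  0.1934] yaw 159.86
shift [-0.0574  0.1738  0.0466] turn -0.151 from [ 0.4945 -0.3816  0.1912] 159.86
shift [-0.0582  0.1728  0.0716] turn -0.151 from [ 0.4945 -0.3816  0.1912] 159.86
```

```bash
python3 -m handwheel '[-0.0095, 0.029, 0.001, -0.025, -0.019, 0.058, 0.002, -0.05, -0.0285, 0.087, 0.003, -0.075, -0.038, 0.116, 0.01, -0.1, -0.0475, 0.145, 0.025, -0.125, -0.0574, 0.1738, 0.04, -0.151, -0.0574, 0.1738, 0.0466, -0.151, -0.0574, 0.1738, 0.0466, -0.151]' | grep -E 'pos|ft_force|width'
python3 w.py w10
python3 - <<'E'
from h import *
sc=capture('scene')[180:330,150:350]; sd=capture('side')[130:280,290:490]
cv2.imwrite('pics/w10v.png',np.vstack([np.hstack([cv2.resize(sc,(400,300)),cv2.resize(sd,(400,300))]),np.hstack([cv2.resize(cv2.imread('pics/w10.png'),(400,300)),cv2.resize(cv2.imread('pics/w9.png'),(400,300))])]))
E
python3 to.py 0.6077 -0.2362 0.12 168.5
```

```text
tool_pos: [0.6062, -0.2333, 0.1446]
ft_force: [-0.2, -0.4, -1.6]
width: 0.393
clock 13.25 [ 0.6062 -0.2333  0.1446] yaw 168.66
shift [-0.0024 -0.0013  0.0274] turn -0.001 from [ 0.6061 -0.2359  0.1475] 168.46
```

View pics/w10v.png

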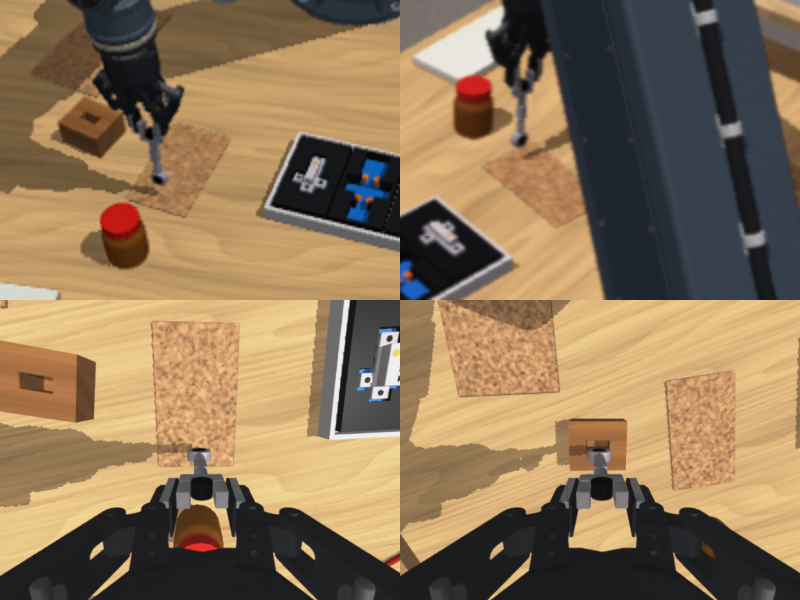

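```bash
python3 -m handwheel '[-0.001, -0.0006, 0.015, 0, -0.0015, -0.001, 0.024, 0, -0.0015, -0.0013, 0.0285, 0, -0.0015, -0.0013, 0.0285, 0]' | grep -E 'pos|ft_force|width'
python3 -m handwheel '[0, 0, 0.001, 0, 0, 0, 0.0015, 0, 0, 0, 0.002, 0, 0, 0, 0.002, 0]' - 20 | grep -E 'clock|pos|ft_force|width|finger'
python3 - <<'E'
from h import *
s=manip.get_state(); M=R.from_rotvec(s['tool_rot']).as_matrix(); print(M.round(4).tolist(), s['ft_force'])
# arc: direction = tool x horizontal
xd=M[:,0]*[1,1,0]; xd/=np.linalg.norm(xd); L=.1134;
for a in np.radians([0,6,12,18,24,30,36,42,48,54,60,66,72,78,84,88]):
    dh=(-.006*np.cos(a)+L*np.sin(a))+.006; dz=L*np.cos(a)+.006*np.sin(a)-L
    print(np.degrees(a).round(),(M.T@(xd*dh+[0,0,dz])).round(4))
E
```

```text
tool_pos: [0.6065, -0.2358, 0.1181]
ft_force: [-0.5, 0.5, -1.6]
width: 0.382
clock: 14.07
tool_pos: [0.6076, -0.2355, 0.1175]
ft_force: [0.4, -0.7, 4.0]
width: 0.395
finger_force: 31.4
[[-0.9796, 0.2003, -0.0168], [0.1992, 0.9786, 0.0509], [0.0266, 0.0465, -0.9986]] [ 0.41695433 -0.7304419   3.99061036]
0.0 [0. 0. 0.]
6.0 [ 0.0119 -0.      0.0003]
12.0 [ 0.0237 -0.0001  0.0019]
18.0 [ 0.0352 -0.0002  0.0046]
24.0 [ 0.0464 -0.0004  0.0086]
30.0 [ 0.0572 -0.0006  0.0137]
36.0 [ 0.0673 -0.0009  0.0199]
42.0 [ 0.0767 -0.0013  0.0271]
48.0 [ 0.0853 -0.0016  0.0353]
54.0 [ 0.0931 -0.0021  0.0443]
60.0 [ 0.0998 -0.0025  0.0541]
66.0 [ 0.1055 -0.003   0.0646]
72.0 [ 0.11   -0.0035  0.0755]
78.0 [ 0.1134 -0.004   0.0869]
84.0 [ 0.1156 -0.0046  0.0986]
88.0 [ 0.1163 -0.005   0.1065]
```

```bash
python3 -m handwheel '[0.0085, 0, 0.0003, 0, 0.017, 0, 0.0009, 0, 0.0254, 0, 0.0022, 0, 0.0338, -0.0001, 0.004, 0, 0.0419, -0.0002, 0.0065, 0, 0.0499, -0.0004, 0.0094, 0, 0.0576, -0.0005, 0.013, 0, 0.0652, -0.0007, 0.0172, 0]' - 20
python3 w.py w11
```

```text
clock: 14.73
tool_pos: [0.543, -0.2225, 0.1023]
tool_rot: [-0.314, -3.104, -0.075]
ft_force: [-1.8, -1.3, 6.5]
width: 0.393
finger_force: 30.9
clock 14.7333 [ 0.543  -0.2225  0.1023] yaw 168.49
```

View pics/w11.png

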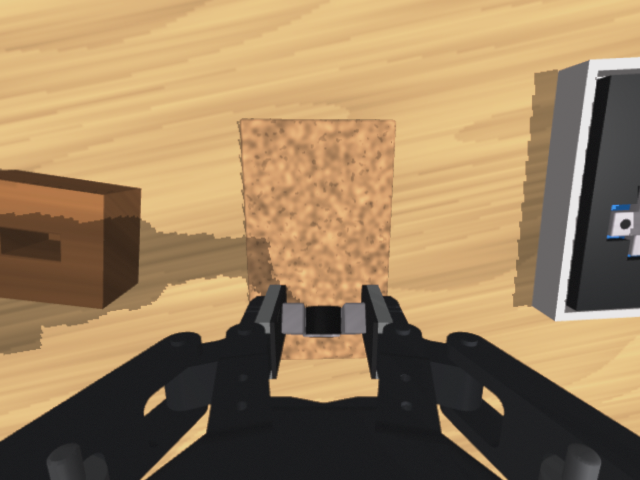

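```bash
python3 -m handwheel '[0.0071, -0.0002, 0.0045, 0, 0.0139, -0.0004, 0.0096, 0, 0.0204, -0.0007, 0.0151, 0, 0.0265, -0.001, 0.0212, 0, 0.0321, -0.0013, 0.0276, 0, 0.0373, -0.0016, 0.0344, 0, 0.042, -0.0019, 0.0415, 0, 0.0461, -0.0022, 0.0489, 0]' | grep -E 'pos|ft_force|width'
python3 -m handwheel '[0.0037, -0.0004, 0.0077, 0, 0.0067, -0.0008, 0.0157, 0, 0.0093, -0.0011, 0.0239, 0, 0.0113, -0.0015, 0.0321, 0, 0.0127, -0.0019, 0.0405, 0, 0.0127, -0.0019, 0.0405, 0]' | grep -E 'pos|ft_force|width'
python3 w.py w12
python3 - <<'E'
from h import *
cv2.imwrite('pics/s12.png',capture('side')); cv2.imwrite('pics/c12.png',capture('scene'))
E
```

```text
tool_pos: [0.496, -0.2124, 0.0539]
ft_force: [-3.2, 1.4, 4.9]
width: 0.389
tool_pos: [0.482, -0.2094, 0.0117]
ft_force: [-0.3, 0.3, 1.3]
width: 0.391
clock 15.95 [ 0.482  -0.2094  0.0117] yaw 168.51
```

```bash
python3 -m handwheel '[0, -0.0002, 0.002, 0, 0, -0.0003, 0.004, 0, 0, -0.0003, 0.004, 0]' | grep -E 'pos|ft_force|width'
python3 -m handwheel '[0, 0, 0, 0, 0, 0, 0, 0, 0, 0, 0, 0, 0, 0, 0, 0]' 0.65 | grep -E 'pos|ft_force|width'
python3 -m handwheel '[-0.001, 0.002, -0.04, 0, -0.002, 0.004, -0.08, 0, -0.0035, 0.006, -0.12, 0, -0.0055, 0.008, -0.16, 0, -0.0055, 0.008, -0.16, 0]' | grep -E 'clock|pos|ft_force|width'
python3 w.py w13
python3 - <<'E'
from h import *
C,i=load('w13'); cv2.imwrite('pics/w13v.png',np.vstack([ortho(C,i,.016,.44,.66,-.30,-.14,.0005)]));
E
python3 to.py .55 -.22 .1 168.5
```

```text
tool_pos: [0.4828, -0.2098, 0.0093]
ft_force: [-0.8, 0.9, 0.7]
width: 0.387
tool_pos: [0.4826, -0.2098, 0.0094]
ft_force: [-0.2, 0.8, -1.1]
width: 0.649
clock: 17.1
tool_pos: [0.4956, -0.2126, 0.1769]
ft_force: [2.2, -0.8, 0.1]
width: 0.65
clock 17.1 [ 0.4956 -0.2126  0.1769] yaw 168.51
shift [-0.0573  0.0001  0.0722] turn 0.0 from [ 0.4947 -0.2122  0.1733] 168.51
```

View pics/w13v.png

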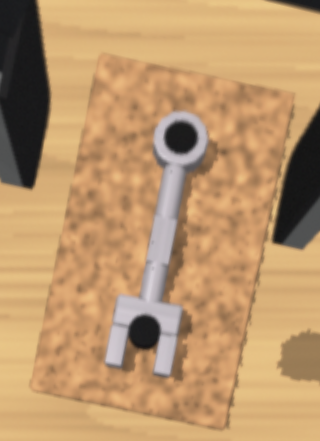

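Spanner lies flat and wholly on the small mat, measured length 131 mm (expected 132). Mid-shaft is at about (0.5395, −0.221), with the ring end pointing at −10.3°. Taking it by the middle.

```bash
python3 to.py .5395 -.221 .04 169.7;  python3 to.py .5395 -.221 .0062 169.7
```

```text
shift [-0.0485 -0.0057  0.1322] turn -0.021 from [ 0.4947 -0.2122  0.1733] 168.51
shift [-0.0493 -0.0072  0.166 ] turn -0.021 from [ 0.4947 -0.2122  0.1733] 168.51
```

```bash
python3 -m handwheel '[-0.016, -0.002, 0.03, -0.021, -0.032, -0.004, 0.06, -0.021, -0.0475, -0.0048, 0.09, -0.021, -0.048, -0.0054, 0.12, -0.021, -0.0488, -0.0062, 0.145, -0.021, -0.0493, -0.007, 0.16, -0.021, -0.0493, -0.0072, 0.166, -0.021, -0.0493, -0.0072, 0.166, -0.021]' 0.5 | grep -E 'pos|ft_force|width'
python3 -m handwheel '[0, 0, 0, 0, 0, 0, 0, 0, 0, 0, 0, 0, 0, 0, 0, 0, 0, 0, 0, 0, 0, 0, 0, 0]' 0 80 | grep -E 'pos|ft_force|width|finger'
python3 -m handwheel '[0.001, 0.0015, -0.03, 0, 0.0016, 0.003, -0.06, 0, 0.0025, 0.0045, -0.09, 0, 0.0025, 0.0045, -0.09, 0]' | grep -E 'clock|pos|ft_force|width'
python3 w.py w14; python3 to.py .5645 .0855 .1 171.1
```

```text
tool_pos: [0.5347, -0.219, 0.003]
ft_force: [-19.4, 8.8, 39.1]
width: 0.504
tool_pos: [0.5372, -0.2217, 0.0047]
ft_force: [-12.9, -6.4, 49.7]
width: 0.116
finger_force: 96.0
clock: 18.65
tool_pos: [0.5382, -0.2203, 0.0967]
ft_force: [0.4, 0.6, -1.2]
width: 0.112
clock 18.65 [ 0.5382 -0.2203  0.0967] yaw 169.7
shift [0.0282 0.3053 0.0089] turn -0.024 from [ 0.5375 -0.2199  0.094 ] 169.71
```

```bash
python3 -m handwheel '[0.0028, 0.0305, 0, -0.01, 0.0056, 0.061, 0, -0.024, 0.0084, 0.0915, 0, -0.024, 0.0112, 0.122, 0, -0.024, 0.014, 0.153, 0, -0.024, 0.0168, 0.183, 0, -0.024, 0.0196, 0.2135, 0.001, -0.024, 0.0224, 0.244, 0.003, -0.024]' | grep -E 'pos|width'
python3 -m handwheel '[0.0028, 0.0305, 0.003, 0, 0.0058, 0.0613, 0.006, 0, 0.0058, 0.0613, 0.006, 0, 0.0058, 0.0613, 0.006, 0]' | grep -E 'pos|width'
python3 w.py w15;python3 to.py .5645 .0855 .05 171.1
python3 - <<'E'
from h import *
C,im=load('w15'); p=np.load('pics/w15.npz')['tool_pos']
a=ortho(C,im,p[2]+.011,.44,.60,.03,.14,.0004); b=ortho(C,im,.032,.44,.60,.03,.14,.0004)
cv2.imwrite('pics/w15v.png',np.hstack([a,b]));print(a.shape)
E
```

```text
tool_pos: [0.557, 0.026, 0.0995]
width: 0.113
tool_pos: [0.5606, 0.0875, 0.0964]
width: 0.109
clock 19.7 [0.5606 0.0875 0.0964] yaw 171.23
shift [-0.0051 -0.0025  0.0466] turn 0.001 from [0.5608 0.0864 0.0967] 171.15
(400, 275, 3)
```

View pics/w15v.png

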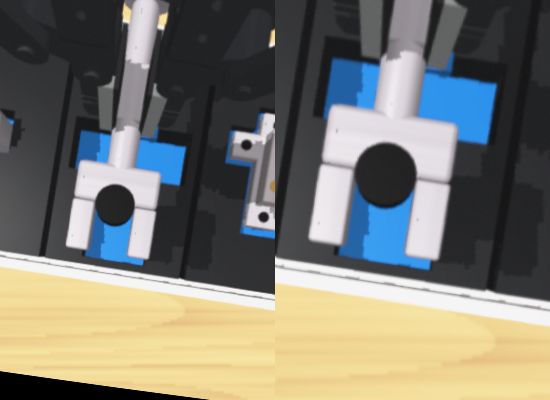

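Run:
```python
from fit import *
C,im=load('w15'); b=bluemask(im).astype(float); p0=[.5648,.0854,np.radians(-8.9)]
hsv=cv2.cvtColor(im,cv2.COLOR_BGR2HSV); gray=((hsv[...,1]<70)&(hsv[...,2]>75)).astype(np.uint8)
w=np.zeros((480,640),np.uint8); cv2.fillPoly(w,[np.round(proj(C,tf(p0,rect(-76,-12,40.),28))).astype(np.int32)],1)
# spanner silhouette (head+shaft, both faces) at held pose
p=np.load('pics/w15.npz')['tool_pos']; q=[p[0]+.003*np.cos(p0[2]),p[1]+.003*np.sin(p0[2]),p0[2]]
sp=np.zeros((480,640),np.uint8)
for r_ in(rect(-67,-29,17.5),rect(-30,0,6.5)):
    for z in(-1,12): cv2.fillPoly(sp,[np.round(proj(C,tf(q,r_,1000*p[2]+z))).astype(np.int32)],1)
w[cv2.dilate(sp,np.ones((5,5)))>0]=0
f=lambda d:np.abs(render(C,span,[p0[0]+d[0]/1e3,p0[1]+d[1]/1e3,p0[2]+d[2]/100])-b)[w>0].sum()
for a in(-2,2):
    r=minimize(f,[a,a,0],method='Nelder-Mead',options=dict(initial_simplex=[[a,a,0],[a+3,a,0],[a,a+3,0],[a,a,3]])); print(r.x,r.fun,f([0,0,0]),(w>0).sum(),b[w>0].sum())
v=im.copy(); v[w==0]//=3; m=render(C,span,p0); v[...,2][(m>.5)&(w>0)]=255; cv2.imwrite('pics/f15.png',v[130:430,200:600])
# held spanner offset: circle centre
g=cv2.cvtColor(im,cv2.COLOR_BGR2GRAY)
```

```text
[-1.31030707  0.03316288 -1.29143601] 24.105882352941173 124.29019607843136 4733 220.0
[-1.24551408  0.03446769 -1.6849882 ] 23.266666666666666 124.29019607843136 4733 220.0
```

```bash
python3 to.py .5605 .0857 .033 171.1;  python3 to.py .5605 .0857 .0145 171.1
```

```text
shift [-0.0016 -0.0037  0.0636] turn 0.001 from [0.5608 0.0864 0.0967] 171.15
shift [-0.0021 -0.0046  0.0821] turn 0.001 from [0.5608 0.0864 0.0967] 171.15
```

```bash
python3 -m handwheel '[-0.0006, -0.0016, 0.02, 0, -0.0011, -0.0027, 0.04, 0, -0.0014, -0.0033, 0.055, 0, -0.0016, -0.0037, 0.0636, 0, -0.0016, -0.0037, 0.0636, 0]' - 100| grep -E 'pos|ft_force|width'
python3 to.py .5605 .0857 .0145 171.1
python3 - <<'E'
from h import *
for c,t in(('wrist','w16'),): 
    s=manip.get_state();im=capture(c);cv2.imwrite('pics/w16.png',im);print(s['tool_pos'],s['ft_force'])
E
```

```text
tool_pos: [0.5601, 0.0844, 0.0323]
ft_force: [-0.8, 0.0, -1.5]
width: 0.104
shift [-0.0008  0.0005  0.0179] turn -0.002 from [0.5601 0.0844 0.0323] 171.01
[0.5600557  0.08440298 0.03234725] [-0.76272718  0.02015892 -1.45918653]
```

View pics/w16.png

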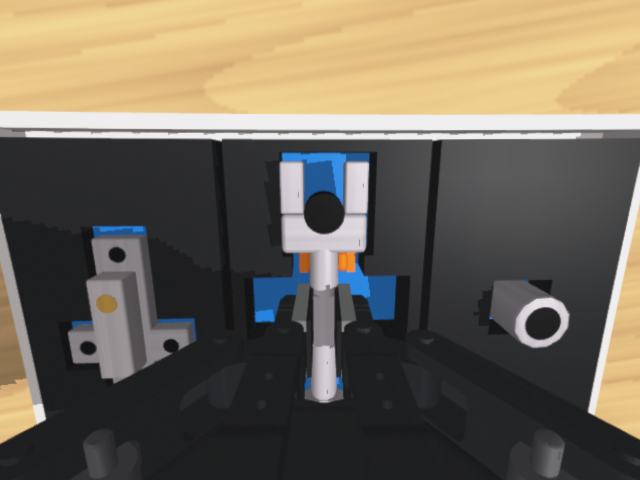

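Wrist view: the head (281–368, 160–250) is centred over its cavity (about 272–376), with the orange rods beside the shaft. Pressing down in small steps.

```bash
python3 -m handwheel '[-0.0001, 0, 0.003, 0, -0.0002, -0.0001, 0.006, 0, -0.0002, -0.0001, 0.0075, 0, -0.0002, -0.0001, 0.0075, 0]' | grep -E 'pos|ft_force|width'
python3 -m handwheel '[0, -0.0001, 0.0015, 0, 0, -0.0002, 0.003, 0, 0, -0.0002, 0.0045, 0, 0, -0.0002, 0.0045, 0]' | grep -E 'clock|pos|ft_force|width'
python3 -c "
from station import manip;s=manip.get_state();print(s['ft_force'],s['tool_pos'],s['tool_rot'])"
```

```text
tool_pos: [0.5617, 0.0859, 0.0272]
ft_force: [0.3, 0.3, -1.0]
width: 0.103
clock: 20.88
tool_pos: [0.5622, 0.0861, 0.0231]
ft_force: [2.3, 1.3, 2.0]
width: 0.105
[2.25264513 1.34283285 2.01001143] [0.56223978 0.08613842 0.02313979] [-0.24313087 -3.11039018 -0.0788752 ]
```

```bash
python3 -m handwheel '[0.0002, -0.0001, 0.001, 0, 0.0004, -0.0002, 0.002, 0, 0.0006, -0.0003, 0.003, 0, 0.0006, -0.0003, 0.003, 0]' | grep -E 'pos|ft_force|width'
python3 -m handwheel '[0, -0.0001, 0.001, 0, 0, -0.0002, 0.002, 0, 0, -0.0002, 0.003, 0, 0, -0.0002, 0.003, 0]' | grep -E 'clock|pos|ft_force|width'
```

```text
tool_pos: [0.562, 0.0861, 0.0202]
ft_force: [4.4, 1.1, 0.8]
width: 0.102
clock: 21.55
tool_pos: [0.5608, 0.086, 0.0162]
ft_force: [5.5, 3.6, -5.9]
width: 0.101
```

```bash
python3 -m handwheel '[0, 0, 0.001, 0, 0, 0, 0.002, 0, 0, 0, 0.002, 0]' | grep -E 'pos|ft_force|width'
python3 -m handwheel '[0, 0, 0.001, 0, 0, 0, 0.001, 0]' | grep -E 'clock|pos|ft_force|width'
```

```text
tool_pos: [0.5606, 0.0861, 0.0149]
ft_force: [-0.9, 2.7, 9.6]
width: 0.105
clock: 21.97
tool_pos: [0.5606, 0.0861, 0.0148]
ft_force: [-7.0, 0.9, 26.7]
width: 0.102
```

Seated: the force jumped to 27 N with TCP at 0.0148, where "home" was expected at 0.0147. Releasing with a small opening, then checking.

```bash
python3 -m handwheel '[0, 0, -0.0015, 0, 0, 0, -0.0015, 0, 0, 0, -0.0015, 0, 0, 0, -0.0015, 0]' 0.3 | grep -E 'pos|ft_force|width'
python3 -m handwheel '[0.0003, 0.0008, -0.015, 0, 0.0007, 0.0016, -0.03, 0, 0.0015, 0.0035, -0.07, 0, 0.0025, 0.0055, -0.11, 0, 0.003, 0.007, -0.14, 0, 0.003, 0.007, -0.14, 0]' | grep -E 'clock|pos|ft_force|width'
python3 w.py w17
python3 - <<'E'
from h import *
C,i=load('w17'); cv2.imwrite('pics/w17v.png',ortho(C,i,.026,.47,.65,-.05,.19,.0004))
E
```

```text
tool_pos: [0.5603, 0.0858, 0.0146]
ft_force: [-0.5, 0.3, -0.5]
width: 0.299
clock: 22.8
tool_pos: [0.564, 0.0863, 0.1613]
ft_force: [0.6, -0.0, -0.7]
width: 0.303
clock 22.8 [0.564  0.0863 0.1613] yaw 171.08
```

View pics/w17v.png

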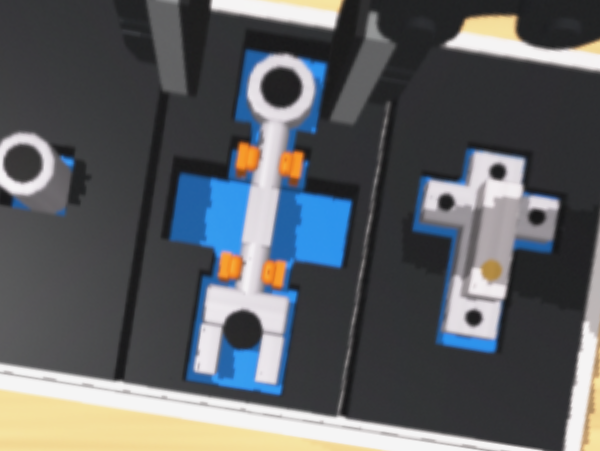

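The overhead view shows all three in place. The spanner lies in its outline cavity with its ring at (282,88) and head at (245,335); the orange rods overlap the shaft edges at (268,160) and (252,270). The plate is home at (485,250), and the socket stands at (25,165).

```bash
python3 -c "
from station import manip;print(manip.close_job())"
```

```text
the job is handed in; nothing more can be done
None
```

The job is handed in at about 23 s on the clock: the hinge plate is home in its T cavity, and the spanner, after being laid on the small mat and regripped by its middle, is snapped under the clip; one descent onto the mat pressed the fingertips down with up to about 50 N.

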